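Snap the housing covers shut and hold the nest's sprung clamp back

TASK

In the weld nest sits a grey plastic housing with two hinged covers standing open: first press both covers down until they snap shut. Then push the tab of the sprung clamp arm beside the nest away from the housing, past its ratchet click, and finish while still holding it back there, so that the housing is free to be lifted out; the click does not latch, so do not let go at the end. Leave the loose things lying about where they are.

Things in the scene. Friction and masses are not known exactly. Their poses are not given: they have to be found in the camera images.
- nest: Fixed weld nest: steel base 130 x 170 x 12 mm, on it an aluminium block 110 x 150 mm up to 32 mm, in it the grey housing 92 (x) x 136 (y) mm, rim 64 mm above the table. Origin: centre of the underside, on the table. x points from the covers' free edges to their hinges (roughly away from the robot), y to the left cover and the clamp, z up.
- cover_left (a joint): Opening angle of the housing's left (+y of the nest) cover, rad: 0 shut, 0.9 open; starts 0.45 to 0.85. A stiff hinge keeps it where it is left (about 1 N moves it). At 0.16 its free edge meets a sprung roller catch (up to 8 N pressed 50 mm from the hinge); below about 0.07 it snaps to 0 by itself and the catch holds it. Shut means below 0.05.
- cover_right (a joint): The same for the right cover.
- cover_left_hinge (a point): Middle of the left cover's hinge line (along the nest's y), 67 mm above the table. The cover is a flat plate 62 mm wide along the hinge, 5 mm thick, centred on the hinge's height, running from it to the nest's -x; shut, its top is 69.5 mm above the table. The two covers' middles are 67 mm apart.
- cover_left_edge (a point): Middle of the left cover's free edge, top face, 88 mm from the hinge line; moves with the cover. In front of each free edge stands a sprung catch 38 mm wide, its round top 80 mm above the table, 88 to 100 mm from the hinge line: press the cover short of it, 40 to 65 mm from the hinge.
- cover_right_hinge (a point): Middle of the right cover's hinge line (as for the left).
- cover_right_edge (a point): Middle of the right cover's free edge, on its top face, 88 mm from the hinge line.
- clamp_base: Fixed steel foot of the sprung clamp, 12 mm thick, on the nest's +y side; reaches -95 to 38 mm in x, -28 to 81 mm in y from its origin, which is on the pivot axis at table height; axes as the nest's. On its outer edge a post and bracket over the arm (82 mm high, x -86, y 13 to 74 mm) with the ratchet pawl, a sprung plunger, black knob up to 105 mm high.
- clamp_arm (a joint): Clamp arm angle, rad: 0 at rest, rubber foot on the housing; grows as the tab is pushed away from the housing (clockwise from above); stop at 0.41. The spring takes 3 N at the tab, rising to 11 N; from 0.21 the pawl rides up a tooth (2 N more), from 0.28 to 0.345 it clicks down (3 N less, a dip). Held back: beyond 0.335; aim for 0.38. No latch: springs back when let go.
- pivot (a point): Point on the clamp arm's upright pivot axis, 70 mm above the table. It does not move.
- tab (a point): Middle of the arm's tab, 70 mm above the table: an upright steel plate 155 mm from the pivot axis, at rest towards the nest's -x and clear in front of the nest; 34 mm wide along the arm, 8 mm thick, 40 to 95 mm above the table; pushed on its broad face that looks to the nest's -y. The arm is a 16 mm square bar 38 to 54 mm above the table.
- strap: Bystander, to be left alone: spare steel strap clamp, 90 x 28 x 12 mm. Origin: centre of its underside.
- washer: Bystander, to be left alone: steel washer, 28 mm across, 4 mm thick. Origin: centre of its underside.
- bolt: Bystander, to be left alone: hex bolt standing on its head, 38 mm tall. Origin: centre of its underside.
- spare_cover: Bystander, to be left alone: spare flat grey cover, 86 x 62 x 5 mm, lying on the table. Origin: centre of its underside.
- screwdriver: Bystander, to be left alone: screwdriver lying on the table.
- cleaner: Bystander, to be left alone: white bottle, 60 mm across, 150 mm tall. Origin: centre of its underside.
- spare_housing: Bystander, to be left alone: spare empty grey housing, 92 x 136 x 37 mm, on the table, without covers. Origin: centre of its underside.
- cup: Bystander, to be left alone: steel cup, 72 mm across, 70 mm tall. Origin: centre of its underside.
Mind the look-alikes: they are no part of the job. What is shaped like the nest but turquoise is not meant.

How it is judged:
By the outcome, as a careful person would: the job done as asked, in the order asked, and still so for the second after the job is handed in, while the arm keeps its last pose, push and grip.
It also fails if it takes over 43 s, if anything falls off the work surface, if the arm or the gripper's body presses on something with over 40 N, if the wrist force passes 120 N, or if a joint passes its speed limit or range.

ROBOT

A 6-joint arm with a two-finger parallel gripper is mounted at the origin on the work surface. World frame = base frame: x ahead of the robot, y to its left, z up, the work surface at z = 0. Lengths are in m, angles in rad, forces in N, time in s.
With the tool pointing down it reaches from about 0.35 to 0.725 m from the base axis. Payload 4.3 kg.
Tool frame: the origin (TCP) lies at the very end of the fingers, on their centre line; the grasp point (between the pads) lies 19 mm behind it; z points along the fingers, y is the line along which they close (so a half turn about z gives the same grasp; the last joint's range is limited). The gripper opens to 85 mm and grips with 20 to 120 N. Pads are 22 mm wide; open, the fingers measure 114 mm over their backs; the gripper's body (76 mm by 85 mm) begins 54 mm behind the grasp point. The pads swing forward as they close: fully open they stand 13 mm farther back than shut.
Start: joints at [-1.363, 0.377, 0.081, 1.274, 0, 1.46], TCP at [0.18, -0.546, 0.231] pointing down, gripper open.
Joint ranges: [-2.72, 2.72], [-0.84, 1.66], [-1.02, 1.22], [-1.77, 2.12], [-1.37, 1.28], [-3.14, 3.14]. Speed limits (rad/s): [2.57, 2.57, 3.14, 3.14, 3.14, 3.14].

INTERFACE

Orientations are given as a rotation vector (axis times angle).
In Python, from workcell import robot gives the robot as it stands.
- The arm moves only by the tool arm_command, never from a script. Its argument "rows" is a list of rows, each an object of numbers: "dx", "dy", "dz": the shift along the tool's x, y, z in cm; "wx", "wy", "wz": the turn, a rotation vector about the tool's x, y, z in degrees. A call has 1 to 10 rows; each row shifts and turns the commanded pose from where the row before left it, along the tool's axes as they then stand; what a row does not reach is not made up. A row lasts 1/10 s, in which the tool goes at most 50 mm and 8.59 degrees, less where a joint would pass 70% of its speed; a pose out of reach is approached as far as the arm can. A call is refused whole if a number of a shift passes 5 or a number of a turn 8.59, either way. A call with a gripper value outside its range is refused whole. "hand" is the finger opening in cm, from 0 to 8.54, set as the call begins (left out, the last holds). The fingers move at their own pace and stop on an object; "force" is the grip in N (left out, the last holds). Time passes only in rows, so rows that do not move let the fingers close. It gives the time, the measured TCP pose, the force, the opening and the grip force at its end, in the units of the state.
- robot.get_obs(): the state, without advancing time (a new reading comes with each control period).
- robot.read_camera(name): name is "scene" or "top" or "wrist"; returns a dict with "pixels" (480x640x3 uint8, red, green, blue), "fx", "fy", "cx", "cy" (pixels), "rvec" (rotation vector, rad) and "tvec" (3), from world to camera coordinates, as OpenCV has them; the wrist camera has in their place "T_tool_cam" (4x4, takes a point from camera to tool coordinates, whose origin is the TCP and whose axes are the flange's). Camera axes: x right, y down, z forward; pixel columns grow to the right and rows downward; lengths in m; the calibration is good to about 2 mm. A picture is of the moment at which its call begins: read the wrist's pose just before it. There is no depth.
- robot.job_done(): hands the job in; it is judged then, once.
The state is a dict: "t": time; "q": joint angles; "dq": joint speeds; "joint_efforts": joint torques, N m; "position": TCP position; "eef_rot": TCP orientation; "wrist_force": force on the tool from outside, world axes, zero at the start; "wrist_torque": the same for the moment, N m; "width": opening from 0.0 (shut) to 1.0 (fully open); "gripper_force": force on a finger pad.
Only numpy, scipy, OpenCV 4.12 (cv2) and the standard library are available. Lean on these libraries where they do the work, as an engineer would, in place of code of your own. Each camera call takes 0.05 s, during which the arm holds its last target. There are 200 camera calls.

## Working session

There is one attempt and no reset: what is moved stays moved. The work goes in short steps, Python scripts to look and compute and a tool call to move; the robot and the scene stay as the last step left them, time stands still between calls to the robot, and variables do not carry over. Pictures are saved under pics/ and viewed, at most 10 in all, crops included, and the job is handed in when it is done.

Besides the shell and the picture viewer there is one more tool, called after "Request:" as name(argument=value, ...), one argument or row to a line, values as JSON. arm_command: Moves the arm, as the interface text tells. Its arguments: {"type":"object","properties":{"rows":{"type":"array","items":{"type":"object","properties":{"dx":{"type":"number"},"dy":{"type":"number"},"dz":{"type":"number"},"wx":{"type":"number"},"wy":{"type":"number"},"wz":{"type":"number"}}}},"hand":{"type":"number"},"force":{"type":"number"}},"required":["rows"]}

```bash
mkdir -p pics; cat > h.py <<'E'
import numpy as np, cv2
from workcell import robot
def cam(n):
    o=robot.get_obs(); c=robot.read_camera(n)
    K=np.array([[c['fx'],0,c['cx']],[0,c['fy'],c['cy']],[0,0,1]])
    if n=='wrist':
        T=np.eye(4);T[:3,:3]=cv2.Rodrigues(np.array(o['eef_rot']))[0];T[:3,3]=o['position']
        M=np.linalg.inv(T@np.array(c['T_tool_cam']))
        R,t=M[:3,:3],M[:3,3]
    else: R=cv2.Rodrigues(np.array(c['rvec']))[0];t=np.array(c['tvec'])
    return c['pixels'],K,R,t
def save(img,f): cv2.imwrite('pics/'+f,cv2.cvtColor(img,cv2.COLOR_RGB2BGR))
def onplane(K,R,t,uv,z):
    d=R.T@np.linalg.solve(K,[uv[0],uv[1],1.]); C=-R.T@t
    return C+d*(z-C[2])/d[2]
def proj(K,R,t,p):
    q=K@(R@np.array(p)+t); return q[:2]/q[2]
E
python3 - <<'E'
from h import *
for n in ('scene','top'):
    i,K,R,t=cam(n); save(i,n+'0.png'); print(n,-R.T@t,K[0,0]); np.savez(n+'0.npz',i=i,K=K,R=R,t=t)
o=robot.get_obs();print(o['position'],o['eef_rot'],o['t'])
E
```

```text
scene [ 1.46934009 -0.39726242  0.99515118] 577.4716677868096
top [ 0.37657305 -0.02060457  1.13546493] 458.46981868570094
[ 0.17956598 -0.54562257  0.23045107] [-3.10020142e+00 -4.96790088e-01  1.64100428e-04] 0.1
```

View pics/scene0.png

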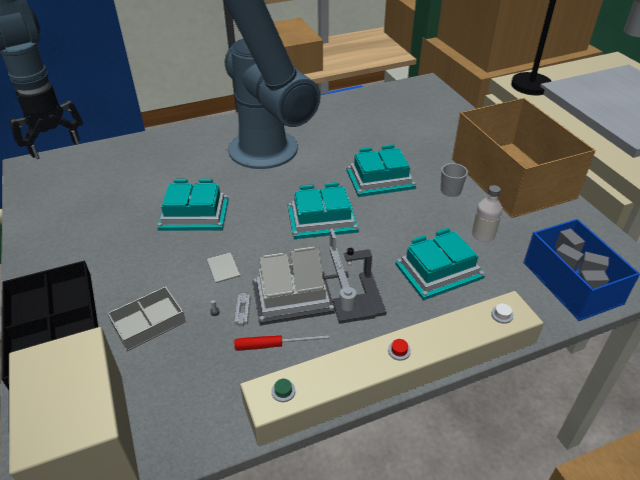

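View pics/top0.png

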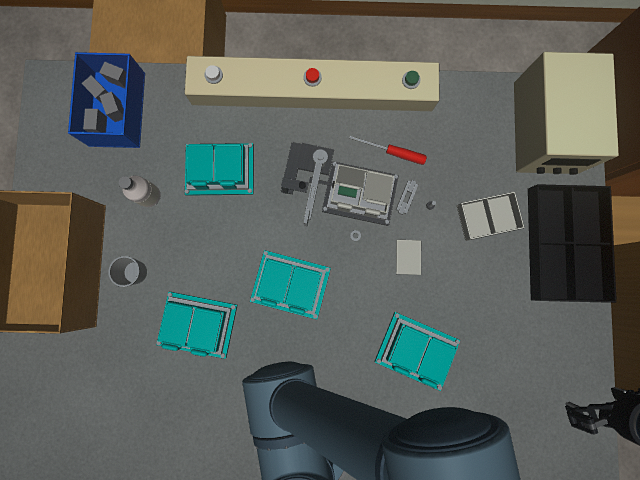

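The top view shows the grey nest at about (360,193), with its clamp pivot at (320,156) and the tab at the arm's end, about (307,222). Look-alikes: turquoise nests at (220,168), (290,284), (197,325) and (418,350), the spare housing at (490,215) and the spare cover at (409,257). I choose the grey nest with the clamp and will check it in a close crop.

```bash
python3 - <<'E'
from h import *
a=np.load('top0.npz')['i'][130:240,270:410]; b=np.load('scene0.npz')['i'][220:330,245:395]
a=cv2.resize(a,None,fx=4,fy=4,interpolation=2);b=cv2.resize(b,(600,440)[:2],interpolation=2)
save(a,'topc.png');save(b,'scc.png')
E
```

```text
(no output)
```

View pics/topc.png

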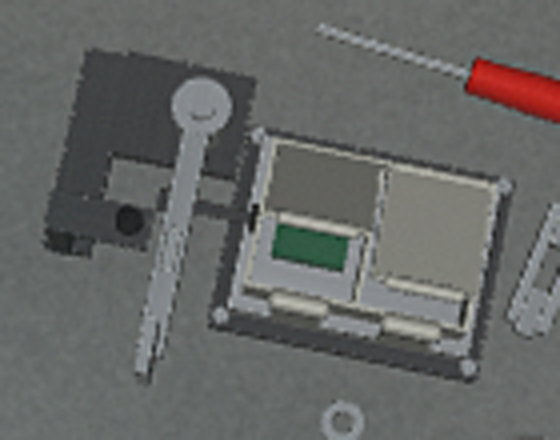

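View pics/scc.png

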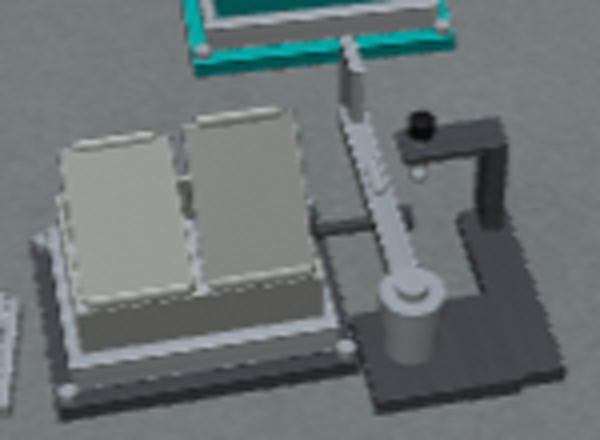

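The crops confirm it: a grey nest with both covers open (left more than right), and the clamp on its +y side. In the top crop the nest's base corners are at (258,135), (505,187), (220,316) and (468,369), the pivot is at (202,105) and the tab end at (146,365).

```bash
python3 - <<'E'
from h import *
d=np.load('top0.npz');K,R,t=d['K'],d['R'],d['t']
f=lambda u,v,z: onplane(K,R,t,(u/4+270-.4,v/4+130-.4),z)
c=[f(258,135,.012),f(505,187,.012),f(220,316,.012),f(468,369,.012)]
print(np.round(c,4)); C=np.mean(c,0)
y=(c[0]+c[2]-c[1]-c[3])/2; x=(c[0]+c[1]-c[2]-c[3])/2
print(C,np.linalg.norm(x),np.linalg.norm(y),np.degrees([np.arctan2(x[1],x[0]),np.arctan2(-y[0],y[1])]))
p=f(202,105,.07); tb=f(146,362,.095); print('piv',p,'tab',tb,np.linalg.norm((p-tb)[:2]))
th=np.arctan2(x[1],x[0]); th=(th+np.arctan2(-y[0],y[1]))/2
Rz=np.array([[np.cos(th),-np.sin(th)],[np.sin(th),np.cos(th)]])
print('th',th,'piv nest',Rz.T@(p-C)[:2],'tab',Rz.T@(tb-p)[:2])
# hinge lines: top of hinge edge px in crop
for n,q in {'hl_l':(275,143),'hl_r':(380,168),'hr_r':(500,190)}.items(): print(n,Rz.T@(f(*q,.067)-C)[:2])
# scene check
s=np.load('scene0.npz')
g=lambda u,v,z: onplane(s['K'],s['R'],s['t'],(u/4+245-.4,v/4+220-.4),z)
print('scene piv',g(410,283,.07),'tab top',g(348,43,.095))
for n,q in {'hl outer':(313,272),'mid':(198,297),'hr outer':(82,303)}.items(): print(n,Rz.T@(g(*q,.069)-C)[:2])
E
```

```text
[[ 0.6874 -0.0581  0.012 ]
 [ 0.6579 -0.2134  0.012 ]
 [ 0.5717 -0.0368  0.012 ]
 [ 0.5423 -0.1911  0.012 ]]
[ 0.61480824 -0.12484815  0.012     ] 0.11773633866121012 0.157567135263273 [-10.66859957 -10.75786266]
piv [ 0.68880771 -0.0223693   0.07      ] tab [0.52948236 0.00617206 0.095     ] 0.1618615916633457
th -0.18698115655982606 piv nest [0.05365949 0.11444865] tab [-0.16185394 -0.00157367]
hl_l [0.04094469 0.0671442 ]
hl_r [0.03920467 0.00282024]
hr_r [ 0.04114316 -0.06972703]
scene piv [ 0.70177389 -0.03099022  0.07      ] tab top [0.5344388  0.00311015 0.095     ]
hl outer [0.04848101 0.05881359]
mid [ 0.0537612  -0.00547219]
hr outer [ 0.04532956 -0.06721802]
```

Nest at about (0.615, -0.125) with yaw -10.7°, and the pivot-to-tab distance agrees with 155 mm. Moving above the right cover with the fingers shut.

Request:
arm_command(
  rows=[
    {"dx": 4.2,"dy": -1.9},
    {"dx": 4.2,"dy": -1.9},
    {"dx": 4.2,"dy": -1.9},
    {"dx": 4.2,"dy": -1.9},
    {"dx": 4.2,"dy": -1.9},
    {"dx": 4.2,"dy": -1.9},
    {"dx": 4.2,"dy": -1.9},
    {"dx": 4.2,"dy": -1.9},
    {"dx": 4.2,"dy": -1.9},
    {"dx": 4.2,"dy": -1.9},
  ],
  hand=0,
)

```text
invalid input
```

Request:
arm_command(
  rows=[
    {"wz": 7.2},
    {"wz": 7.2},
    {"wz": 7.2},
    {"wz": 7.2},
    {"dx": 0},
  ],
)

```text
invalid input
```

```bash
cat >> h.py <<'E'
def to(p):
    o=robot.get_obs();R=cv2.Rodrigues(np.array(o['eef_rot']))[0]
    print('t',round(o['t'],2),'pos',np.round(o['position'],4),'yaw x',np.degrees(np.arctan2(R[1,0],R[0,0])).round(2),'tilt',R[:,2].round(3),'F',np.round(o['wrist_force'],1),'w',o['width'])
    print('need cm',np.round(R.T@(np.array(p)-o['position'])*100,2))
E
python3 - <<'E'
from h import *
i,K,R,t=cam('wrist'); save(i,'w1.png'); np.savez('w1.npz',i=i,K=K,R=R,t=t)
to([.605,-.157,.15])
E
```

```text
t 0.15 pos [ 0.1795 -0.5457  0.2306] yaw x 18.21 tilt [-0.     0.002 -1.   ] F [-0.  -0.3 -0.7] w 0.9955320379513858
need cm [ 52.56 -23.62   8.1 ]
```

View pics/w1.png

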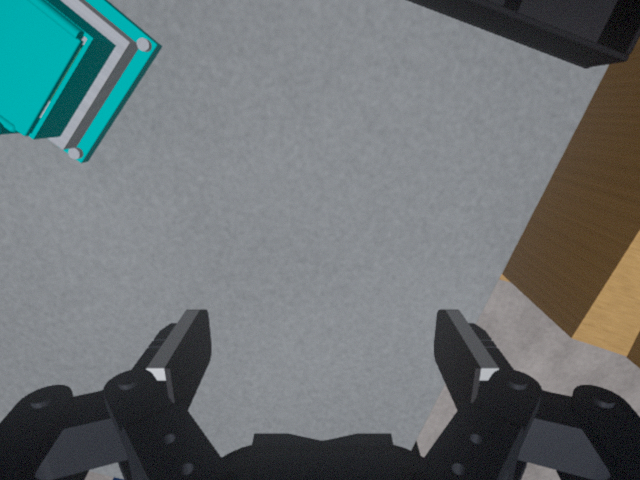

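The moves were refused, so the arm is still at the start: the wrist view shows open fingers over bare table and a turquoise nest at (60,70). I'll retry with all six numbers in each row.

Request:
arm_command(
  rows=[
    {"dx": 4.2,"dy": -1.9,"dz": 0,"wx": 0,"wy": 0,"wz": 0},
    {"dx": 4.2,"dy": -1.9,"dz": 0,"wx": 0,"wy": 0,"wz": 0},
    {"dx": 4.2,"dy": -1.9,"dz": 0,"wx": 0,"wy": 0,"wz": 0},
    {"dx": 4.2,"dy": -1.9,"dz": 0,"wx": 0,"wy": 0,"wz": 0},
    {"dx": 4.2,"dy": -1.9,"dz": 0,"wx": 0,"wy": 0,"wz": 0},
    {"dx": 4.2,"dy": -1.9,"dz": 0,"wx": 0,"wy": 0,"wz": 0},
    {"dx": 4.2,"dy": -1.9,"dz": 0,"wx": 0,"wy": 0,"wz": 0},
    {"dx": 4.2,"dy": -1.9,"dz": 0,"wx": 0,"wy": 0,"wz": 0},
    {"dx": 4.2,"dy": -1.9,"dz": 0,"wx": 0,"wy": 0,"wz": 0},
    {"dx": 4.2,"dy": -1.9,"dz": 0,"wx": 0,"wy": 0,"wz": 0},
  ],
  hand=0,
  force=40,
)

```text
t: 1.15
position: [0.5203, -0.2329, 0.2311]
eef_rot: [-3.102, -0.497, 0.001]
wrist_force: [0.6, -1.6, 1.2]
width: -0.005
gripper_force: 0.0
```

Request:
arm_command(
  rows=[
    {"dx": 0,"dy": 0,"dz": 0,"wx": 0,"wy": 0,"wz": 7.2},
    {"dx": 0,"dy": 0,"dz": 0,"wx": 0,"wy": 0,"wz": 7.2},
    {"dx": 0,"dy": 0,"dz": 0,"wx": 0,"wy": 0,"wz": 7.2},
    {"dx": 0,"dy": 0,"dz": 0,"wx": 0,"wy": 0,"wz": 7.2},
    {"dx": 0,"dy": 0,"dz": 0,"wx": 0,"wy": 0,"wz": 0},
  ],
)

```text
t: 1.65
position: [0.5191, -0.2343, 0.2309]
eef_rot: [-3.128, 0.289, 0.001]
wrist_force: [-0.3, -0.4, 0.4]
width: -0.0
gripper_force: 0.0
```

```bash
python3 - <<'E'
from h import *
i,K,R,t=cam('wrist'); save(i,'w2.png'); np.savez('w2.npz',i=i,K=K,R=R,t=t)
to([.605,-.157,.15])
E
```

```text
t 1.7 pos [ 0.5191 -0.2343  0.231 ] yaw x -10.44 tilt [-0.001  0.    -1.   ] F [-1.1  0.5 -0.2] w -0.0011870172800351555
need cm [ 7.05 -9.16  8.09]
```

View pics/w2.png

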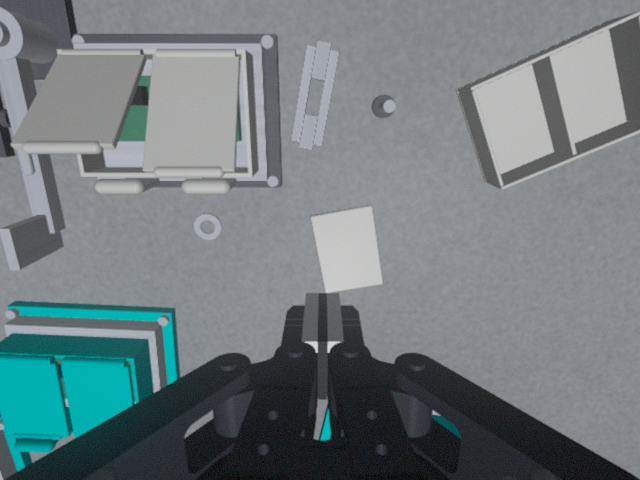

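The wrist view shows the nest's pins at (78,40), (267,42) and (272,181), the hinges at row ~53 (columns 62–145 and 152–240), and the tab at (30,240), with the washer, spare cover and bolt clear of it.

```bash
python3 - <<'E'
from h import *
d=np.load('w2.npz');K,R,t=d['K'],d['R'],d['t']
f=lambda u,v,z: onplane(K,R,t,(u,v),z)
a,b,c=f(78,40,.014),f(267,42,.014),f(272,181,.014)
C=(a+c)/2; x=b-c; th=np.arctan2(x[1],x[0]); y=a-b; th2=np.arctan2(-y[0],y[1])
print(C,np.linalg.norm(x),np.linalg.norm(y),np.degrees([th,th2])); th=-.187
Rz=np.array([[np.cos(th),-np.sin(th)],[np.sin(th),np.cos(th)]])
for n,q in {'hl':(62,53),'hlr':(145,53),'hrl':(152,53),'hrr':(240,53)}.items(): print(n,Rz.T@(f(*q,.069)-C)[:2])
for n,q in {'tab near top L':(2,232),'R':(44,217)}.items(): print(n,f(*q,.095),Rz.T@(f(*q,.095)-C)[:2])
for l in [(-.002,.0335),(-.002,-.0335)]: print(l,C[:2]+Rz@l)
E
```

```text
[ 0.6163807  -0.12450188  0.014     ] 0.11678262512367543 0.15762631770897595 [-10.80247443 -11.10417845]
hl [0.0422869  0.06056449]
hlr [0.04245122 0.00134765]
hrl [ 0.04246507 -0.00364637]
hrr [ 0.04263928 -0.06642597]
tab near top L [0.55562819 0.00391429 0.095     ] [-0.08356748  0.11488279]
R [ 0.56084161 -0.03176148  0.095     ] [-0.0718124   0.08079821]
(-0.002, 0.0335) [ 0.62064362 -0.09121408]
(-0.002, -0.0335) [ 0.60818751 -0.15704603]
```

Nest centre confirmed at (0.616, -0.1245). The left cover is open further, so I'll press it first.

Request:
arm_command(
  rows=[
    {"dx": 1.73,"dy": -3.94,"dz": 0,"wx": 0,"wy": 0,"wz": 0},
    {"dx": 1.73,"dy": -3.94,"dz": 0,"wx": 0,"wy": 0,"wz": 0},
    {"dx": 1.73,"dy": -3.94,"dz": 0,"wx": 0,"wy": 0,"wz": 0},
    {"dx": 1.73,"dy": -3.94,"dz": 0,"wx": 0,"wy": 0,"wz": 0},
    {"dx": 0,"dy": 0,"dz": 4,"wx": 0,"wy": 0,"wz": 0},
    {"dx": 0,"dy": 0,"dz": 4,"wx": 0,"wy": 0,"wz": 0},
    {"dx": 0,"dy": 0,"dz": 1,"wx": 0,"wy": 0,"wz": 0},
    {"dx": 0,"dy": 0,"dz": 1,"wx": 0,"wy": 0,"wz": 0},
    {"dx": 0,"dy": 0,"dz": 1,"wx": 0,"wy": 0,"wz": 0},
    {"dx": 0,"dy": 0,"dz": 1,"wx": 0,"wy": 0,"wz": 0},
  ],
)

```text
t: 2.7
position: [0.6177, -0.0931, 0.1126]
eef_rot: [3.127, -0.29, 0.006]
wrist_force: [0.2, -0.2, 0.9]
width: 0.001
gripper_force: 0.3
```

Request:
arm_command(
  rows=[
    {"dx": 0,"dy": 0,"dz": 1,"wx": 0,"wy": 0,"wz": 0},
    {"dx": 0,"dy": 0,"dz": 0.7,"wx": 0,"wy": 0,"wz": 0},
    {"dx": 0,"dy": 0,"dz": 0.7,"wx": 0,"wy": 0,"wz": 0},
    {"dx": 0,"dy": 0,"dz": 0.4,"wx": 0,"wy": 0,"wz": 0},
    {"dx": 0,"dy": 0,"dz": 0.2,"wx": 0,"wy": 0,"wz": 0},
    {"dx": 0,"dy": 0,"dz": 0,"wx": 0,"wy": 0,"wz": 0},
  ],
)

```text
t: 3.3
position: [0.6162, -0.0923, 0.081]
eef_rot: [-3.128, 0.29, 0.001]
wrist_force: [0.7, -0.5, 0.4]
width: -0.0
gripper_force: 0.0
```

Request:
arm_command(
  rows=[
    {"dx": 0,"dy": 0,"dz": 0.3,"wx": 0,"wy": 0,"wz": 0},
    {"dx": 0,"dy": 0,"dz": 0.3,"wx": 0,"wy": 0,"wz": 0},
    {"dx": 0,"dy": 0,"dz": 0.2,"wx": 0,"wy": 0,"wz": 0},
    {"dx": 0,"dy": 0,"dz": 0.1,"wx": 0,"wy": 0,"wz": 0},
    {"dx": 0,"dy": 0,"dz": 0,"wx": 0,"wy": 0,"wz": 0},
  ],
)

```text
t: 3.8
position: [0.6164, -0.0923, 0.0721]
eef_rot: [3.128, -0.29, 0.0]
wrist_force: [-0.5, 0.3, 0.7]
width: -0.001
gripper_force: 0.0
```

Request:
arm_command(
  rows=[
    {"dx": 0,"dy": 0,"dz": 0.1,"wx": 0,"wy": 0,"wz": 0},
    {"dx": 0,"dy": 0,"dz": 0.05,"wx": 0,"wy": 0,"wz": 0},
    {"dx": 0,"dy": 0,"dz": 0,"wx": 0,"wy": 0,"wz": 0},
  ],
)

```text
t: 4.1
position: [0.6163, -0.0923, 0.0706]
eef_rot: [3.128, -0.29, -0.0]
wrist_force: [0.4, -0.1, 0.4]
width: 0.0
gripper_force: 0.0
```

```bash
python3 - <<'E'
from h import *
to([.603,-.157,.15])
E
```

```text
t 4.1 pos [ 0.6163 -0.0923  0.0706] yaw x -10.59 tilt [-0. -0. -1.] F [ 0.4 -0.1  0.4] w 7.24801995953389e-05
need cm [-0.12  6.6  -7.94]
```

The force is near zero at 71 mm, which fits the cover having snapped away below the fingertip. Now the right one, then a look at both.

Request:
arm_command(
  rows=[
    {"dx": 0,"dy": 0,"dz": -4.5,"wx": 0,"wy": 0,"wz": 0},
    {"dx": 0,"dy": 0,"dz": -4.5,"wx": 0,"wy": 0,"wz": 0},
    {"dx": 0,"dy": 3.3,"dz": 0,"wx": 0,"wy": 0,"wz": 0},
    {"dx": -0.1,"dy": 3.3,"dz": 0,"wx": 0,"wy": 0,"wz": 0},
    {"dx": 0,"dy": 0,"dz": 2,"wx": 0,"wy": 0,"wz": 0},
    {"dx": 0,"dy": 0,"dz": 1.5,"wx": 0,"wy": 0,"wz": 0},
    {"dx": 0,"dy": 0,"dz": 1,"wx": 0,"wy": 0,"wz": 0},
    {"dx": 0,"dy": 0,"dz": 1,"wx": 0,"wy": 0,"wz": 0},
    {"dx": 0,"dy": 0,"dz": 1,"wx": 0,"wy": 0,"wz": 0},
    {"dx": 0,"dy": 0,"dz": 0.8,"wx": 0,"wy": 0,"wz": 0},
  ],
)

```text
t: 5.1
position: [0.6033, -0.1568, 0.0873]
eef_rot: [3.128, -0.289, 0.0]
wrist_force: [-0.2, -0.4, 0.3]
width: -0.003
gripper_force: 0.3
```

Request:
arm_command(
  rows=[
    {"dx": 0,"dy": 0,"dz": 0.4,"wx": 0,"wy": 0,"wz": 0},
    {"dx": 0,"dy": 0,"dz": 0.3,"wx": 0,"wy": 0,"wz": 0},
    {"dx": 0,"dy": 0,"dz": 0.3,"wx": 0,"wy": 0,"wz": 0},
    {"dx": 0,"dy": 0,"dz": 0.3,"wx": 0,"wy": 0,"wz": 0},
    {"dx": 0,"dy": 0,"dz": 0.3,"wx": 0,"wy": 0,"wz": 0},
    {"dx": 0,"dy": 0,"dz": 0.05,"wx": 0,"wy": 0,"wz": 0},
    {"dx": 0,"dy": 0,"dz": 0,"wx": 0,"wy": 0,"wz": 0},
  ],
)

```text
t: 5.8
position: [0.6034, -0.1571, 0.0712]
eef_rot: [3.128, -0.29, 0.001]
wrist_force: [-0.2, -0.0, 0.3]
width: 0.004
gripper_force: 0.0
```

Request:
arm_command(
  rows=[
    {"dx": 0,"dy": 0,"dz": -4,"wx": 0,"wy": 0,"wz": 0},
    {"dx": 0,"dy": 0,"dz": -5,"wx": 0,"wy": 0,"wz": 0},
    {"dx": -4,"dy": -1,"dz": 0,"wx": 0,"wy": 0,"wz": 0},
    {"dx": -4,"dy": -1,"dz": 0,"wx": 0,"wy": 0,"wz": 0},
    {"dx": 0,"dy": 0,"dz": 0,"wx": 0,"wy": 0,"wz": 0},
  ],
)

```text
t: 6.3
position: [0.5208, -0.1193, 0.1596]
eef_rot: [-3.126, 0.288, 0.015]
wrist_force: [-0.6, 0.8, -0.8]
width: 0.002
gripper_force: 0.0
```

```bash
python3 - <<'E'
from h import *
i,K,R,t=cam('wrist'); save(i,'w3.png'); np.savez('w3.npz',i=i,K=K,R=R,t=t)
to([.5,-.03,.15])
E
```

```text
t 6.35 pos [ 0.5245 -0.121   0.1605] yaw x -10.56 tilt [-0.004  0.001 -1.   ] F [ 0.1 -0.7  0.7] w 0.002211382891304533
need cm [-4.07 -8.49  1.07]
```

View pics/w3.png

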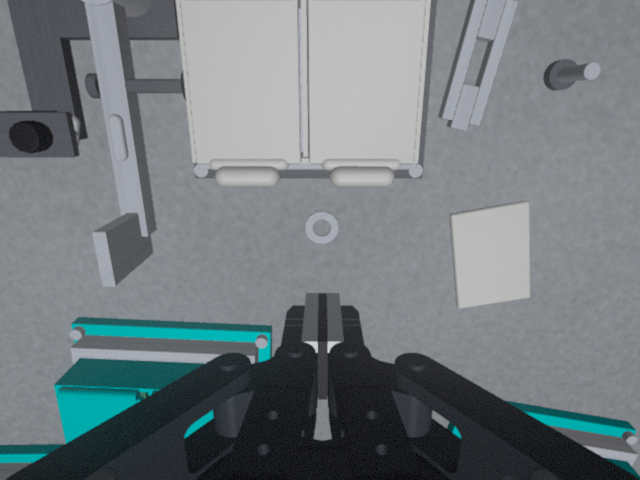

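Both covers lie flat and even, with their edges behind the catches at (248,176) and (362,176). The tab's top edge runs from (100,233) to (110,285), and the face to push is the dark one to its right.

```bash
python3 - <<'E'
from h import *
d=np.load('w3.npz');K,R,t=d['K'],d['R'],d['t']
C=np.array([.616,-.1245]);th=-.187
Rz=np.array([[np.cos(th),-np.sin(th)],[np.sin(th),np.cos(th)]])
for q in [(94,232),(107,230),(104,285),(116,283)]:
    p=onplane(K,R,t,q,.095); print(q,p.round(4),(Rz.T@(p[:2]-C)).round(4))
for q in [(303,293),(341,293)]: 
    p=onplane(K,R,t,q,.1605); print(q,p.round(4))
for v in [(153,235),(124,264)]: 
    p=onplane(K,R,t,v,.04); print('face bottom',p.round(4),(Rz.T@(p[:2]-C)).round(4))
for l in [(-.098,.114),(-.098,.108),(-.098,.075),(-.2,.05)]: print(l,C+Rz@l)
E
```

```text
(94, 232) [0.5582 0.004  0.095 ] [-0.0807  0.1156]
(107, 230) [ 0.558  -0.0035  0.095 ] [-0.0795  0.1081]
(104, 285) [0.5262 0.0103 0.095 ] [-0.1133  0.1157]
(116, 283) [0.5261 0.0029 0.095 ] [-0.112   0.1085]
(303, 293) [ 0.532  -0.113   0.1605]
(341, 293) [ 0.5292 -0.128   0.1605]
face bottom [5.371e-01 4.000e-04 4.000e-02] [-0.1008  0.1081]
face bottom [0.5196 0.0283 0.04  ] [-0.1231  0.1322]
(-0.098, 0.114) [0.54090247 0.00573195]
(-0.098, 0.108) [ 5.39786994e-01 -1.63450062e-04]
(-0.098, 0.075) [ 0.5336519  -0.03258814]
(-0.2, 0.05) [ 0.42878232 -0.03818927]
```

Tab: centre at nest (-0.097, 0.112), face at y = 0.108. Going to a point just in front of it and down to 70 mm.

Request:
arm_command(
  rows=[
    {"dx": -0.2,"dy": -3.3,"dz": 0,"wx": 0,"wy": 0,"wz": 0},
    {"dx": -0.2,"dy": -3.3,"dz": 0,"wx": 0,"wy": 0,"wz": 0},
    {"dx": -0.2,"dy": -3.2,"dz": 0,"wx": 0,"wy": 0,"wz": 0},
    {"dx": 0,"dy": 0,"dz": 0,"wx": 0,"wy": 0,"wz": 0},
    {"dx": 0,"dy": 0,"dz": 3,"wx": 0,"wy": 0,"wz": 0},
    {"dx": 0,"dy": 0,"dz": 3,"wx": 0,"wy": 0,"wz": 0},
    {"dx": 0,"dy": 0,"dz": 3,"wx": 0,"wy": 0,"wz": 0},
    {"dx": 0,"dy": 0,"dz": 0,"wx": 0,"wy": 0,"wz": 0},
  ],
)

```text
t: 7.15
position: [0.5368, -0.0308, 0.0676]
eef_rot: [-3.125, 0.278, 0.01]
wrist_force: [-1.1, 0.2, 0.4]
width: 0.002
gripper_force: 0.0
```

Request:
arm_command(
  rows=[
    {"dx": 0,"dy": -0.5,"dz": 0,"wx": 0,"wy": 0,"wz": 0},
    {"dx": 0,"dy": -0.5,"dz": 0,"wx": 0,"wy": 0,"wz": 0},
    {"dx": 0,"dy": -0.5,"dz": 0,"wx": 0,"wy": 0,"wz": 0},
    {"dx": 0,"dy": 0,"dz": 0,"wx": 0,"wy": 0,"wz": 0},
  ],
)

```text
t: 7.55
position: [0.5421, -0.0227, 0.0728]
eef_rot: [-3.121, 0.258, -0.006]
wrist_force: [-0.6, 0.1, -0.0]
width: 0.001
gripper_force: 0.0
```

```bash
cat >> h.py <<'E'
C=np.array([.616,-.1245]);th=-.187
Rz=np.array([[np.cos(th),-np.sin(th)],[np.sin(th),np.cos(th)]])
def st():
    to([.5,0,.07]); o=robot.get_obs(); l=Rz.T@(np.array(o['position'][:2])-C); v=l-[.058,.112]
    print('nest',l.round(4),'F nest',(Rz.T@np.array(o['wrist_force'])[:2]).round(1),'r',np.hypot(*v),'ang',np.arctan2(v[1],-v[0])+np.arcsin(.012/np.hypot(*v)),'q6',o['q'][5])
E
python3 -c "from h import *;st()"
```

```text
t 7.55 pos [ 0.5421 -0.0227  0.0728] yaw x -9.44 tilt [ 0.005  0.01  -1.   ] F [-0.6  0.1 -0. ] w 0.001170701853246207
need cm [-4.52 -1.55  0.29]
nest [-0.0916  0.0862] F nest [-0.6  0. ] r 0.1517545905066983 ang -0.09142744084988447 q6 3.141341038705691
```

Joint 6 has reached its limit (3.14). I'll turn the tool back by a quarter turn, which leaves room, and push with the fingers' sides.

Request:
arm_command(
  rows=[
    {"dx": 0,"dy": 0,"dz": 0,"wx": 0,"wy": 0,"wz": -8.5},
    {"dx": 0,"dy": 0,"dz": 0,"wx": 0,"wy": 0,"wz": -8.5},
    {"dx": 0,"dy": 0,"dz": 0,"wx": 0,"wy": 0,"wz": -8.5},
    {"dx": 0,"dy": 0,"dz": 0,"wx": 0,"wy": 0,"wz": -8.5},
    {"dx": 0,"dy": 0,"dz": 0,"wx": 0,"wy": 0,"wz": -8.5},
    {"dx": 0,"dy": 0,"dz": 0,"wx": 0,"wy": 0,"wz": -8.5},
    {"dx": 0,"dy": 0,"dz": 0,"wx": 0,"wy": 0,"wz": -8.5},
    {"dx": 0,"dy": 0,"dz": 0,"wx": 0,"wy": 0,"wz": -8.5},
    {"dx": 0,"dy": 0,"dz": 0,"wx": 0,"wy": 0,"wz": -8.5},
    {"dx": 0,"dy": 0,"dz": 0,"wx": 0,"wy": 0,"wz": -8.5},
  ],
)

```text
t: 8.55
position: [0.5413, -0.0228, 0.0722]
eef_rot: [-2.473, -1.928, -0.014]
wrist_force: [-0.1, -0.1, 0.5]
width: 0.004
gripper_force: 0.0
```

Request:
arm_command(
  rows=[
    {"dx": 0,"dy": 0,"dz": 0,"wx": 0,"wy": 0,"wz": -4},
    {"dx": 0,"dy": 0,"dz": 0,"wx": 0,"wy": 0,"wz": 0},
    {"dx": 0,"dy": 0,"dz": 0,"wx": 0,"wy": 0,"wz": 0},
  ],
)

```text
t: 8.85
position: [0.5411, -0.0228, 0.0719]
eef_rot: [-2.412, -2.004, -0.013]
wrist_force: [1.0, -0.2, 0.4]
width: 0.001
gripper_force: 0.0
```

```bash
python3 -c "from h import *;st();print(robot.get_obs()['q'])"
```

```text
t 8.85 pos [ 0.5411 -0.0228  0.0719] yaw x 79.45 tilt [ 0.003  0.01  -1.   ] F [ 1.  -0.2  0.4] w 0.0008045320486456219
need cm [ 1.49 -4.46  0.2 ]
nest [-0.0925  0.086 ] F nest [1. 0.] r 0.15274338737815737 ang -0.09257031857390671 q6 1.5896142648265574
[-0.16537988  0.41111985 -0.30044447  0.85831447  0.01050705  1.58961426]
```

Request:
arm_command(
  rows=[
    {"dx": 0.4,"dy": -0.4,"dz": 0,"wx": 0,"wy": 0,"wz": 0},
    {"dx": 0.4,"dy": 0,"dz": 0,"wx": 0,"wy": 0,"wz": 0},
    {"dx": 0.4,"dy": 0,"dz": 0,"wx": 0,"wy": 0,"wz": 0},
    {"dx": 0.5,"dy": 0,"dz": 0,"wx": 0,"wy": 0,"wz": 2},
    {"dx": 0.5,"dy": 0,"dz": 0,"wx": 0,"wy": 0,"wz": 2},
    {"dx": 0,"dy": 0,"dz": 0,"wx": 0,"wy": 0,"wz": 0},
  ],
)

```text
t: 9.45
position: [0.54, -0.0006, 0.0714]
eef_rot: [-2.478, -1.92, -0.008]
wrist_force: [-3.6, -3.6, 2.9]
width: 0.001
gripper_force: 2.0
```

```bash
python3 -c "from h import *;st()"
```

```text
t 9.45 pos [ 0.54   -0.0006  0.0714] yaw x 75.55 tilt [-0.     0.009 -1.   ] F [-3.6 -3.6  2.9] w 0.0009163147589095807
need cm [-0.94 -3.89  0.14]
nest [-0.0977  0.1076] F nest [-2.8 -4.2] r 0.15580533428320611 ang 0.04868124024333996 q6 1.6993888431020314
```

Contact made, with about 4 N of spring force. Pushing on along the arc.

Request:
arm_command(
  rows=[
    {"dx": 0.5,"dy": 0,"dz": 0,"wx": 0,"wy": 0,"wz": 1.9},
    {"dx": 0.5,"dy": 0,"dz": 0,"wx": 0,"wy": 0,"wz": 1.9},
    {"dx": 0.5,"dy": 0,"dz": 0,"wx": 0,"wy": 0,"wz": 1.9},
    {"dx": 0.5,"dy": 0,"dz": 0,"wx": 0,"wy": 0,"wz": 1.9},
    {"dx": 0.5,"dy": 0,"dz": 0,"wx": 0,"wy": 0,"wz": 1.9},
    {"dx": 0.5,"dy": 0,"dz": 0,"wx": 0,"wy": 0,"wz": 1.9},
    {"dx": 0.5,"dy": 0,"dz": 0,"wx": 0,"wy": 0,"wz": 1.9},
    {"dx": 0.5,"dy": 0,"dz": 0,"wx": 0,"wy": 0,"wz": 1.9},
    {"dx": 0,"dy": 0,"dz": 0,"wx": 0,"wy": 0,"wz": 0},
  ],
)

```text
t: 10.35
position: [0.5519, 0.0362, 0.071]
eef_rot: [-2.708, -1.574, 0.0]
wrist_force: [-6.4, -3.8, 2.5]
width: 0.005
gripper_force: 3.4
```

```bash
python3 -c "from h import *;st()"
```

```text
t 10.35 pos [0.5519 0.0362 0.071 ] yaw x 60.34 tilt [-0.005  0.008 -1.   ] F [-6.4 -3.8  2.5] w 0.0053479855498228535
need cm [-5.71 -2.72  0.09]
nest [-0.0929  0.1459] F nest [-5.5 -4.9] r 0.15464862789390016 ang 0.2988800119985084 q6 2.0345795507037185
```

Request:
arm_command(
  rows=[
    {"dx": 0.4,"dy": 0,"dz": 0,"wx": 0,"wy": 0,"wz": 1.5},
    {"dx": 0.4,"dy": 0,"dz": 0,"wx": 0,"wy": 0,"wz": 1.5},
    {"dx": 0.2,"dy": 0,"dz": 0,"wx": 0,"wy": 0,"wz": 0.7},
    {"dx": 0,"dy": 0,"dz": 0,"wx": 0,"wy": 0,"wz": 0},
    {"dx": 0,"dy": 0,"dz": 0,"wx": 0,"wy": 0,"wz": 0},
  ],
)

```text
t: 10.85
position: [0.5557, 0.044, 0.0709]
eef_rot: [-2.757, -1.486, 0.005]
wrist_force: [-8.9, -4.4, 5.2]
width: -0.001
gripper_force: 5.0
```

```bash
python3 - <<'E'
from h import *
st()
i,K,R,t=cam('scene');a=i[215:325,245:395]
j,K2,R2,t2=cam('wrist')
a=cv2.resize(a,(533,390),interpolation=2)
j=cv2.resize(j,None,fx=.4,fy=.4,interpolation=cv2.INTER_AREA)
c,K3,R3,t3=cam('top'); c=cv2.resize(c[130:240,270:410],(256,198),interpolation=2)
o=np.zeros((390,789,3),np.uint8);o[:,:533]=a;o[:192,533:]=j;o[192:,533:]=c; save(o,'f1.png')
np.savez('w4.npz',i=cam('wrist')[0],K=K2,R=R2,t=t2)
E
```

```text
t 10.85 pos [0.5557 0.044  0.0709] yaw x 56.65 tilt [-0.007  0.007 -1.   ] F [-8.9 -4.4  5.2] w -0.0011927918975404512
need cm [-6.74 -2.23  0.1 ]
nest [-0.0906  0.1544] F nest [-7.9 -6. ] r 0.1544767208083474 ang 0.35548432822548615 q6 2.1142882251289548
```

View pics/f1.png

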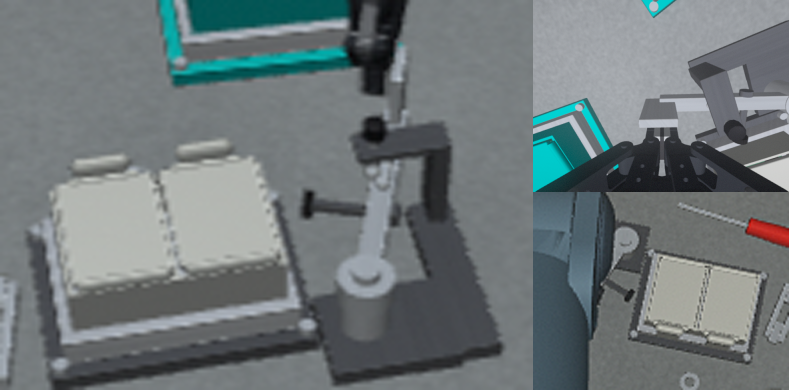

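Both covers are shut, and the arm has swung out with its foot clear of the housing. I'll measure its angle from line segments in the wrist image: the bar's top edges at 54 mm and the tab's top edges at 95 mm.

```bash
python3 - <<'E'
from h import *
d=np.load('w4.npz');K,R,t=d['K'],d['R'],d['t'];g=cv2.cvtColor(d['i'],cv2.COLOR_RGB2GRAY)
L=cv2.createLineSegmentDetector().detect(g)[0][:,0]
for x1,y1,x2,y2 in L:
    if np.hypot(x2-x1,y2-y1)<35 or abs(y2-y1)>.25*abs(x2-x1) or not(180<y1<340) or min(x1,x2)<230: continue
    o=[]
    for z in(.054,.095):
        p,q=[Rz.T@(onplane(K,R,t,u,z)[:2]-C) for u in((x1,y1),(x2,y2))]
        if p[0]<q[0]:p,q=q,p
        v=q-p; o+=[np.round(np.arctan2(v[1],-v[0]),3),p.round(3),q.round(3)]
    print(np.round([x1,y1,x2,y2]),*o)
E
```

```text
[267. 319. 361. 317.] 0.367 [-0.078  0.137] [-0.119  0.153] 0.367 [-0.073  0.16 ] [-0.103  0.172]
[514. 275. 552. 274.] 0.36 [0.008 0.125] [-0.008  0.131] 0.36 [-0.009  0.151] [-0.021  0.156]
[637. 239. 552. 241.] 0.368 [0.045 0.128] [0.011 0.141] 0.368 [0.018 0.153] [-0.007  0.163]
[317. 256. 353. 254.] 0.359 [-0.07   0.167] [-0.085  0.173] 0.359 [-0.067  0.183] [-0.078  0.187]
[539. 243. 503. 241.] 0.455 [0.006 0.142] [-0.008  0.149] 0.455 [-0.011  0.164] [-0.021  0.169]
[427. 244. 317. 246.] 0.366 [-0.039  0.16 ] [-0.084  0.177] 0.366 [-0.044  0.177] [-0.077  0.19 ]
[362. 297. 264. 299.] 0.367 [-0.074  0.147] [-0.116  0.163] 0.367 [-0.07   0.168] [-0.101  0.179]
[318. 236. 424. 234.] 0.368 [-0.039  0.165] [-0.081  0.181] 0.368 [-0.044  0.181] [-0.075  0.193]
[362. 279. 438. 277.] 0.366 [-0.039  0.143] [-0.071  0.155] 0.366 [-0.044  0.165] [-0.068  0.174]
[577. 230. 616. 229.] 0.356 [0.037 0.136] [0.022 0.141] 0.356 [0.013 0.159] [0.001 0.164]
```

The lines agree on 0.367 rad, past the click. Another 2 mm brings it to about 0.38, held.

Request:
arm_command(
  rows=[
    {"dx": 0.2,"dy": 0,"dz": 0,"wx": 0,"wy": 0,"wz": 0.6},
    {"dx": 0,"dy": 0,"dz": 0,"wx": 0,"wy": 0,"wz": 0},
    {"dx": 0,"dy": 0,"dz": 0,"wx": 0,"wy": 0,"wz": 0},
    {"dx": 0,"dy": 0,"dz": 0,"wx": 0,"wy": 0,"wz": 0},
  ],
)

```text
t: 11.45
position: [0.5566, 0.0457, 0.0709]
eef_rot: [-2.765, -1.471, 0.005]
wrist_force: [-11.4, -6.1, 5.3]
width: -0.003
gripper_force: 5.2
```

```bash
python3 -c "
from h import *
st(); print(robot.job_done())"
```

```text
t 11.45 pos [0.5566 0.0457 0.0709] yaw x 56.04 tilt [-0.008  0.007 -1.   ] F [-11.4  -6.1   5.3] w -0.0027214137686316668
need cm [-6.95 -2.14  0.1 ]
nest [-0.09    0.1561] F nest [-10.1  -8.1] r 0.1544730486836048 ang 0.3675251928026863 q6 2.127773043021862
the job is handed in; nothing more can be done
None
```

Both covers are pressed shut, and the clamp arm is held back at about 0.38 rad, past its click; the job was handed in at 11.5 s with the arm still holding it there.

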